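# Fit the spacer sleeve to the spindle and close the keeper

### The arm

A 7-joint arm with a two-finger parallel gripper is mounted at the origin on a cart in front of the work surface, level with it; the furniture and walls round the work are solid. World frame = base frame: x ahead of the robot, y to its left, z up, the work surface at z = 0. Lengths are in m, angles in rad, forces in N, time in s.
With the tool pointing down it reaches from about 0.4 to 0.925 m from the base axis. Payload 4.1 kg.
Tool frame: the origin (TCP) lies between the finger pads; the fingertips stand 25 mm ahead of it and the grasp point (between the pads) lies 6 mm ahead of it; z points along the fingers, y is the line along which they close (so a half turn about z gives the same grasp; the last joint's range is limited). The gripper opens to 85 mm and grips with 20 to 120 N. Pads are 22 mm wide; open, the fingers measure 114 mm over their backs; the gripper's body (76 mm by 85 mm) begins 54 mm behind the grasp point. The pads swing forward as they close: fully open they stand 13 mm farther back than shut.
Start: joints at [-1.449, 0.398, 0.045, 1.537, -0.019, 1.207, -0.051], TCP at [0.142, 0.634, 0.256] pointing down, gripper open.
Joint ranges: [-2.82, 2.82], [-0.49, 2.23], [-1.37, 1.46], [0, 2.46], [-1.36, 4.5], [0.23, 2], [-2.94, 2.94]. Speed limits (rad/s): [2.57, 2.57, 3.14, 3.14, 3.14, 3.14, 3.14].

### API

Orientations are given as a unit quaternion [w, x, y, z].
In Python, from plant import sense, read_camera, camera_params, hand_in gives the robot as it stands. The module is installed in compiled form; this text tells all that it offers.
- The arm moves only by the tool apply_moves, never from a script. Its argument "rows" is a list of rows, each an object of numbers: "ax", "ay", "az": the turn, a rotation vector about the tool's x, y, z in units of 8 degrees (1.0 is 8 degrees); "tx", "ty", "tz": the shift along the tool's x, y, z in units of 25 mm (1.0 is 25 mm); "jaw": the finger opening in mm, from 0 to 85.4. A call has 1 to 12 rows; each row is the pose to reach, as a shift and turn from the pose commanded when the call began, along the tool's axes at that moment; what a row does not reach only later rows make up. A row lasts 1/10 s, in which the tool goes at most 50 mm and 8.59 degrees, less where a joint would pass 70% of its speed; a pose out of reach is approached as far as the arm can. A call with a gripper value outside its range is refused whole. The fingers move at their own pace and stop on an object; the grip force is fixed at half the most. Time passes only in rows, so rows that repeat a pose let the fingers close. It gives the time, the measured TCP pose, the force, the opening and the grip force at its end, in the units of the state.
- sense(): the state, without advancing time (a new reading comes with each control period).
- read_camera(name): name is "side" or "top"; returns the picture (480x640x3 uint8, red, green, blue); there is no depth.
- camera_params(name): a dict with "vertical_fov" (degrees; the focal length in pixels is half the picture's height over the tangent of half this angle, whatever the lens; pixels are square), "cx", "cy" (the principal point, pixels), "k1" (the pictures are not rectified: a ray, as slopes to the right and down, at radius r is drawn at 1 + k1 r^2 times it, then the intrinsics apply), "cam_to_world" (4x4, takes a point from camera to world coordinates). Camera axes: x right, y down, z forward; pixel columns grow to the right and rows downward; lengths in m; the calibration is good to about 2 mm. A picture is of the moment at which its call begins. camera_params takes no time and is no camera call.
- hand_in(): hands the job in; it is judged then, once.
The state is a dict: "clock": time; "joints": joint angles; "qvel": joint speeds; "tau": joint torques, N m; "tool_pos": TCP position; "tcp_rot": TCP orientation; "contact_force": force on the tool from outside, world axes, zero at the start; "moment": the same for the moment, N m; "gripper_width": opening from 0.0 (shut) to 1.0 (fully open); "gripper_force": force on a finger pad.
Only numpy, scipy, OpenCV 4.12 (cv2) and the standard library are available. Lean on these libraries where they do the work, as an engineer would, in place of code of your own. Each camera call takes 0.05 s, during which the arm holds its last target. There are 200 camera calls.

### The job

Draw the aluminium spacer sleeve up out of the slotted rack by its wall, stand it upright on the bench and let go, then take it again round its outside and slide it gently, without letting it drop, down over the upright spindle until it rests fully on the bearing. Then swing the red keeper fully shut over it, so that the stack cannot lift off when the fixture is carried away. Leave the brass sleeve in the rack.

Things in the scene. Friction and masses are not known exactly. Their poses are not given: they have to be found in the camera images.
- sleeve: bright aluminium spacer sleeve: a plain round tube, outside diameter 60 mm, bore 42 mm (wall 9 mm), 74 mm long, about 0.3 kg. It stands upright in one of the rack's two tubes, its top 2 mm below the tube's rim, so that only its wall can be pinched (one finger in the bore, one in the rack's slot). Origin: centre of its underside; z along the bore
- brass_sleeve: yellow brass sleeve of the same size, upright in the other tube of the rack; not for this job. Origin: centre of its underside
- rack: fixed rack: black base plate 96 x 190 x 14 mm with two blue tubes standing side by side on it at y = -45 and y = +45 mm of its frame. Tubes: inside diameter 65 mm, outside 77 mm, floor at z = 14 mm, rim at z = 90 mm. Each tube has a slot about 46 mm wide, open from floor to rim, towards -x of the rack's frame. Origin: centre of its underside on the bench; z up
- fixture: fixed spindle fixture: dark base plate (x -68 to 112, y -58 to 58, 16 mm thick), an upright steel spindle with a ball bearing on it, and a post 24 mm thick at x = 84 mm that carries the keeper at z = 119.5 mm. Origin: on the bench under the spindle's axis; z up
- seat (a point): centre of the bearing's top face on the spindle's axis, 43 mm over the bench, where the sleeve's underside comes to rest. Above it the spindle is 38 mm thick up to 83 mm over this point and then tapers to 22 mm at its top, 95 mm over this point. The seated sleeve's top is 74 mm over this point; the bearing is 82 mm wide
- keeper (a joint): red keeper, a flat 6 mm fork with its underside 119.5 mm over the bench (2.5 mm over the seated sleeve), turning about the vertical post. 0 = fully shut, arm pointing from the post along -x of the fixture, slot round the spindle's end (stop); grows, counter-clockwise seen from above, as it swings away towards -y of the fixture; 1.6 rad = end stop. It stays where it is left
- keeper_knob (a point): middle of the grip of the keeper's upright black knob (22 mm thick, 42 mm tall, free all round, centre 149.5 mm over the bench, top 167 mm). It lies 134 mm from the hinge axis
- keeper_hinge (a point): the keeper's vertical hinge axis on the post, at arm height
There are look-alikes about, which are no part of the job. Leave any turquoise look-alike of the sleeve alone.

How it is judged:
By the outcome, as a careful person would: the job done as asked, in the order asked, and still so for the second after the job is handed in, with the robot touching nothing.
It also fails if it takes over 72 s, if anything falls off the work surface, if the arm or the gripper's body presses on something with over 40 N, if the wrist force passes 120 N, or if a joint passes its speed limit or range.

## Working session

There is one attempt and no reset: what is moved stays moved. The work goes in short steps, Python scripts to look and compute and a tool call to move; the robot and the scene stay as the last step left them, time stands still between calls to the robot, and variables do not carry over. Pictures are saved under pics/ and viewed, at most 10 in all, crops included, and the job is handed in when it is done.

Besides the shell and the picture viewer there is one more tool, called as name(argument=value, ...), one argument or row to a line, values as JSON. apply_moves: Moves the arm, as the interface text tells. Its arguments: {"type":"object","properties":{"rows":{"type":"array","items":{"type":"object","properties":{"ax":{"type":"number"},"ay":{"type":"number"},"az":{"type":"number"},"tx":{"type":"number"},"ty":{"type":"number"},"tz":{"type":"number"},"jaw":{"type":"number"}}}}},"required":["rows"]}

```bash
mkdir -p pics
cat > h.py <<'E'
import numpy as np,cv2
from plant import *
from scipy.spatial.transform import Rotation as R
def K(n):
    p=camera_params(n);f=240/np.tan(np.radians(p["vertical_fov"])/2)
    return p,f,np.array(p["cam_to_world"])
def ray(n,u,v):
    p,f,T=K(n);d=np.array([(u-p["cx"])/f,(v-p["cy"])/f]);q=d.copy()
    for _ in range(30): q=d/(1+p["k1"]*(q@q))
    return T[:3,3],T[:3,:3]@np.array([q[0],q[1],1])
def onz(n,u,v,z):
    o,d=ray(n,u,v);return (o+d*(z-o[2])/d[2])
def proj(n,P):
    p,f,T=K(n);c=T[:3,:3].T@(np.array(P)-T[:3,3]);q=c[:2]/c[2]
    q=q*(1+p["k1"]*(q@q));return q*f+[p["cx"],p["cy"]]
def two(a,b):
    o1,d1=ray("side",*a);o2,d2=ray("top",*b)
    s=np.linalg.lstsq(np.c_[d1,-d2],o2-o1,rcond=None)[0]
    A=o1+d1*s[0];B=o2+d2*s[1];return (A+B)/2,np.linalg.norm(A-B)
def shot(n,name):
    im=read_camera(n);cv2.imwrite("pics/"+name+".png",im[:,:,::-1]);return im
E
python3 - <<'E'
from h import *
np.set_printoptions(precision=4,suppress=True)
for n in("top","side"):
    shot(n,n+"0");p,f,T=K(n);print(n,f,p["k1"],T)
s=sense();print(s["clock"],s["tool_pos"],s["tcp_rot"],R.from_quat(np.roll(s["tcp_rot"],-1)).as_matrix(),s["gripper_width"])
E
```

```text
top 472.6246780920374 -0.09353869396396182 [[ 0.0203 -0.9873  0.1573  0.383 ]
 [-0.9993 -0.0249 -0.027   0.126 ]
 [ 0.0305 -0.1567 -0.9872  1.0972]
 [ 0.      0.      0.      1.    ]]
side 441.33689194690487 -0.0979717303904384 [[-0.9882 -0.0982  0.1174  0.4245]
 [-0.1509  0.4966 -0.8548  0.8696]
 [ 0.0257 -0.8624 -0.5055  0.5881]
 [ 0.      0.      0.      1.    ]]
0.1 [0.1423 0.6337 0.2554] [-0.      0.1102  0.9939 -0.0009] [[-0.9757  0.219  -0.0003]
 [ 0.219   0.9757 -0.0018]
 [-0.0001 -0.0018 -1.    ]] 1.0011368721221037
```

View pics/top0.png

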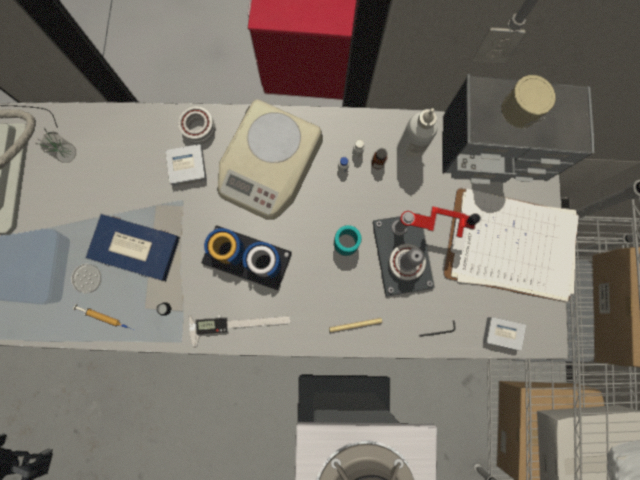

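View pics/side0.png

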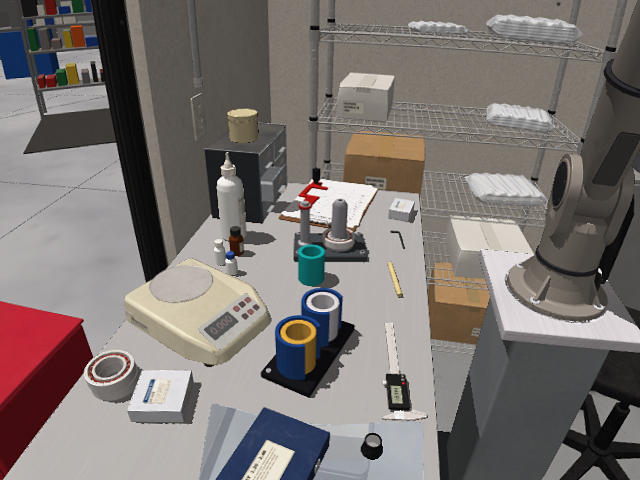

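The aluminium sleeve candidates are white/aluminium in the blue tube at top (262,260) / side (321,300), brass at (222,245) and turquoise at (347,240). The first one fits (bright aluminium, in the rack). The fixture spindle is at about (410,262), the post at (407,218) and the knob at (474,221). I'll check these in one enlarged crop.

Run:
```python
import cv2,numpy as np
a=cv2.imread("pics/top0.png");b=cv2.imread("pics/side0.png")
z=lambda i,x,y,w,h:cv2.resize(i[y:y+h,x:x+w],(400,300),interpolation=cv2.INTER_CUBIC)
o=np.vstack([np.hstack([z(a,192,215,112,84),z(a,366,197,136,102)]),np.hstack([z(b,250,280,150,112),z(b,270,160,136,102)])])
cv2.imwrite("pics/crop1.png",o)
```

```text
(no output)
```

View pics/crop1.png

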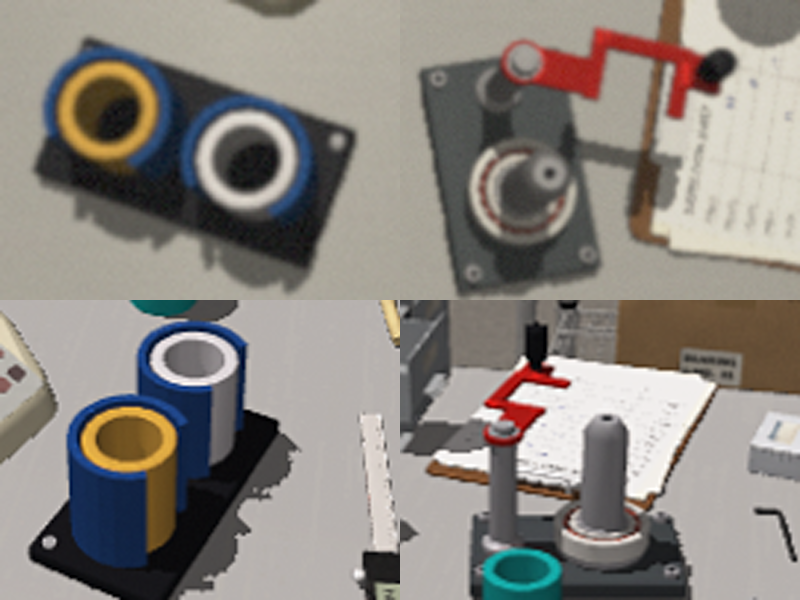

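The crop shows the aluminium sleeve in the right blue tube (top px ≈261,260), with the slots facing the robot. The keeper is open: hinge (408,218), knob (474,221), spindle tip (417,256). Measuring now.

Run:
```python
from h import *
np.set_printoptions(precision=4,suppress=True)
ims={n:cv2.imread(f"pics/{n}0.png") for n in("top","side")}
def comp(n,mask,x,y,w,h):
    m=np.zeros(mask.shape,np.uint8);m[y:y+h,x:x+w]=mask[y:y+h,x:x+w]
    cs,_=cv2.findContours(m,cv2.RETR_EXTERNAL,cv2.CHAIN_APPROX_NONE)
    c=max(cs,key=cv2.contourArea);return c[:,0,:].astype(float)
def circ(P):
    A=np.c_[2*P[:,:2],np.ones(len(P))];s=np.linalg.lstsq(A,(P[:,:2]**2).sum(1),rcond=None)[0]
    return s[:2],np.sqrt(s[2]+s[0]**2+s[1]**2)
for n,w in(("top",(236,234,52,52)),("side",(298,284,48,38))):
    im=ims[n];hsv=cv2.cvtColor(im,cv2.COLOR_BGR2HSV)
    m=((hsv[...,1]<50)&(hsv[...,2]>165)).astype(np.uint8)
    c=comp(n,m,*w);
    if n=="side": c=c[c[:,1]<np.median(c[:,1])+3]
    P=np.array([onz(n,u,v,.088) for u,v in c]);print("alu",n,circ(P),cv2.boundingRect(c.astype(np.int32)))
for n,w in(("top",(200,222,44,48)),("side",(270,310,60,36))):
    im=ims[n];hsv=cv2.cvtColor(im,cv2.COLOR_BGR2HSV)
    m=((hsv[...,1]>110)&(hsv[...,0]<35)&(hsv[...,0]>10)&(hsv[...,2]>150)).astype(np.uint8)
    c=comp(n,m,*w)
    if n=="side": c=c[c[:,1]<np.median(c[:,1])+3]
    P=np.array([onz(n,u,v,.088) for u,v in c]);print("brass",n,circ(P),cv2.boundingRect(c.astype(np.int32)))
# spindle tip & hinge & knob
zz=lambda x,y:(366+(x-400)*.34,197+y*.34)
ss=lambda x,y:(270+(x-400)*.34,160+(y-300)*.34)
print("tip",onz("top",*zz(549,173),.138),two(ss(606,418),zz(549,173)))
print("hinge",onz("top",*zz(524,61),.128),two(ss(505,430),zz(524,61)))
print("knobtop",onz("top",*zz(719,63),.167),two(ss(537,324),zz(719,63)))
print("bear",[onz("top",*zz(*q),.043)[:2] for q in((467,192),(577,192),(522,140),(522,245))])
print("screws",[onz("top",*zz(*q),.016)[:2] for q in((436,77),(473,272),(588,255))])
print("rack corners",[onz("top",192+x*.28,215+y*.28,.014)[:2] for x,y in((355,135),(308,267),(37,172),(86,38))])
print("turq",onz("top",347,239,.07))
```

```text
alu top (array([0.5102, 0.2416]), np.float64(0.0278813892178506)) (247, 246, 28, 27)
alu side (array([0.5095, 0.2462]), np.float64(0.028505538488643387)) (306, 292, 33, 13)
brass top (array([0.5381, 0.3268]), np.float64(0.02814618197600514)) (209, 233, 27, 26)
brass side (array([0.5371, 0.3315]), np.float64(0.028387974114308233)) (281, 320, 35, 15)
tip [ 0.5186 -0.085   0.138 ] (array([ 0.5193, -0.0857,  0.1345]), np.float64(0.0003817059282522254))
hinge [ 0.6009 -0.0698  0.128 ] (array([ 0.6012, -0.0709,  0.1229]), np.float64(0.001684314657852667))
knobtop [ 0.5948 -0.1998  0.167 ] (array([ 0.5957, -0.2002,  0.1659]), np.float64(0.0011990802288061194))
bear [array([ 0.5158, -0.042 ]), array([ 0.5178, -0.1277]), array([ 0.5574, -0.0849]), array([ 0.4759, -0.0845])]
screws [array([ 0.611 , -0.0214]), array([ 0.4563, -0.0511]), array([ 0.4714, -0.1424])]
rack corners [array([0.5361, 0.1796]), array([0.4501, 0.2069]), array([0.5068, 0.3841]), array([0.5956, 0.3574])]
turq [0.562  0.0552 0.07  ]
```

apply_moves(
  rows=[
    {"tx":-1.4,"ty":-1,"az":1,"jaw":85},
    {"tx":-2.8,"ty":-2,"az":2,"jaw":80},
    {"tx":-4.2,"ty":-3,"az":3,"jaw":60},
    {"tx":-5.6,"ty":-4,"az":4,"jaw":30},
    {"tx":-7,"ty":-5,"az":5,"jaw":30},
    {"tx":-8.4,"ty":-6,"az":6,"jaw":30},
    {"tx":-9.8,"ty":-7,"az":7,"jaw":30},
    {"tx":-11.2,"ty":-8,"az":8,"jaw":30},
    {"tx":-12.6,"ty":-9,"az":9,"jaw":30},
    {"tx":-14,"ty":-10,"az":10,"jaw":30},
    {"tx":-15.4,"ty":-11,"az":11,"jaw":30},
    {"tx":-16.8,"ty":-12,"az":11.9,"jaw":30},
  ],
)

```text
schema error: expected keys ax, ay, az, tx, ty, tz, jaw
```

```bash
cat >> h.py <<'E'
def goto(x,y,z,yaw):
    """deltas in tool units to bring TCP to x,y,z, tool pointing down, tool-y at world yaw (deg)"""
    s=sense();M=R.from_quat(np.roll(s["tcp_rot"],-1)).as_matrix();a=np.radians(yaw)
    Y=np.array([np.cos(a),np.sin(a),0]);Z=np.array([0,0,-1.]);G=np.c_[np.cross(Y,Z),Y,Z]
    print("t",np.round(M.T@(np.array([x,y,z])-s["tool_pos"])/.025,2),"a",np.round(np.degrees(R.from_matrix(M.T@G).as_rotvec())/8,2),
      "pos",np.round(s["tool_pos"],4),"yaw",np.round(np.degrees(np.arctan2(M[1,1],M[0,1])),2),"F",np.round(s["contact_force"],1),"w",round(s["gripper_width"]*85.4,1),"t",s["clock"])
E
python3 -c "
from h import *
goto(.4857,.2498,.15,-17.8); shot('top','top1');shot('side','side1')
a=cv2.imread('pics/top1.png');b=cv2.imread('pics/side1.png')
cv2.imwrite('pics/crop2.png',np.hstack([cv2.resize(a[190:310,170:330],(400,300)),cv2.resize(b[210:390,200:440],(400,300))]))"
```

```text
t [-16.77 -11.97   4.24] a [-1.000e-02  1.000e-02  1.189e+01] pos [0.1423 0.6337 0.2554] yaw 77.35 F [ 0.3  0.1 -0.1] w 85.5 t 0.1
```

View pics/crop2.png

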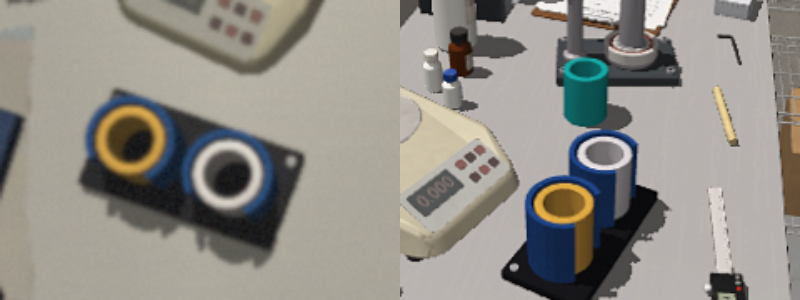

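All seven keys are needed, so nothing moved and the picture shows the unchanged rack. Retrying.

apply_moves(
  rows=[
    {"ax":0,"ay":0,"az":1,"tx":-1.4,"ty":-1,"tz":0,"jaw":85},
    {"ax":0,"ay":0,"az":2,"tx":-2.8,"ty":-2,"tz":0,"jaw":60},
    {"ax":0,"ay":0,"az":3,"tx":-4.2,"ty":-3,"tz":0,"jaw":30},
    {"ax":0,"ay":0,"az":4,"tx":-5.6,"ty":-4,"tz":0,"jaw":30},
    {"ax":0,"ay":0,"az":5,"tx":-7,"ty":-5,"tz":0,"jaw":30},
    {"ax":0,"ay":0,"az":6,"tx":-8.4,"ty":-6,"tz":0,"jaw":30},
    {"ax":0,"ay":0,"az":7,"tx":-9.8,"ty":-7,"tz":0,"jaw":30},
    {"ax":0,"ay":0,"az":8,"tx":-11.2,"ty":-8,"tz":0,"jaw":30},
    {"ax":0,"ay":0,"az":9,"tx":-12.6,"ty":-9,"tz":0,"jaw":30},
    {"ax":0,"ay":0,"az":10,"tx":-14,"ty":-10,"tz":0,"jaw":30},
    {"ax":0,"ay":0,"az":11,"tx":-15.4,"ty":-11,"tz":0,"jaw":30},
    {"ax":0,"ay":0,"az":11.9,"tx":-16.8,"ty":-12,"tz":0,"jaw":30},
  ],
)

```text
clock: 1.4
tool_pos: [0.4873, 0.2482, 0.2564]
tcp_rot: [-0.0, 0.81, 0.587, 0.0]
contact_force: [-0.0, 0.0, -0.1]
gripper_width: 0.353
gripper_force: 0.0
```

```bash
python3 -c "
from h import *
goto(.4857,.2498,.13,-17.8);print(sense()['joints'])"
```

```text
t [ 0.04 -0.08  5.06] a [-0.   -0.   -0.04] pos [0.4873 0.2482 0.2564] yaw -18.14 F [-0.   0.  -0.1] w 30.1 t 1.4
[-1.01099448  0.2419874   0.54989142  1.79658055 -0.138701    1.14089254
 -0.73271432]
```

apply_moves(
  rows=[
    {"ax":0,"ay":0,"az":0,"tx":0,"ty":0,"tz":1,"jaw":30},
    {"ax":0,"ay":0,"az":0,"tx":0,"ty":-0.1,"tz":2.5,"jaw":30},
    {"ax":0,"ay":0,"az":0,"tx":0,"ty":-0.1,"tz":4,"jaw":30},
    {"ax":0,"ay":0,"az":0,"tx":0,"ty":-0.1,"tz":5,"jaw":30},
    {"ax":0,"ay":0,"az":0,"tx":0,"ty":-0.1,"tz":5,"jaw":30},
  ],
)

```text
clock: 1.9
tool_pos: [0.4813, 0.249, 0.1278]
tcp_rot: [-0.0, 0.808, 0.589, -0.004]
contact_force: [-0.3, 0.3, -0.6]
gripper_width: 0.353
gripper_force: 0.0
```

```bash
python3 -c "
from h import *
goto(.4857,.2498,.078,-17.8); a=shot('top','top2');b=shot('side','side2')
f=lambda i:cv2.resize(i[:,:,::-1],(400,400),interpolation=cv2.INTER_CUBIC)
cv2.imwrite('pics/crop3.png',np.hstack([f(a[205:305,210:310]),f(b[240:350,270:380])]))"
```

```text
t [0.1  0.17 1.99] a [-0.03  0.05 -0.01] pos [0.4813 0.249  0.1278] yaw -17.84 F [-0.3  0.3 -0.6] w 30.1 t 1.9
```

View pics/crop3.png

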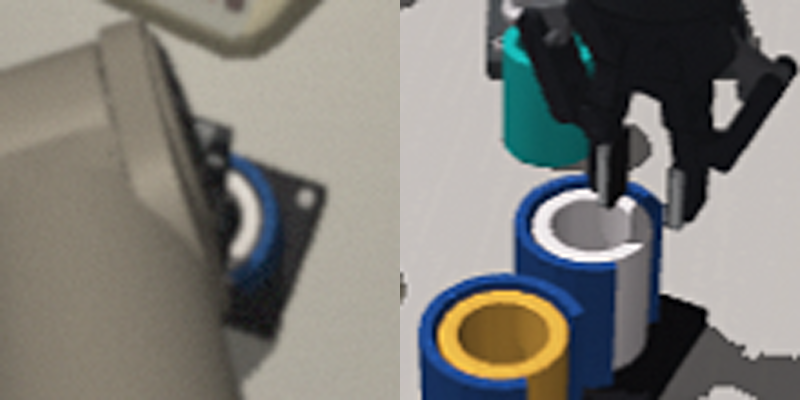

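The side crop shows one finger over the bore and the other outside the slot side, with the wall between them. Next I correct about 4 mm and go down.

apply_moves(
  rows=[
    {"ax":0,"ay":0,"az":0,"tx":0.1,"ty":0.15,"tz":0,"jaw":30},
    {"ax":0,"ay":0,"az":0,"tx":0.1,"ty":0.15,"tz":0.4,"jaw":30},
    {"ax":0,"ay":0,"az":0,"tx":0.1,"ty":0.15,"tz":0.8,"jaw":30},
    {"ax":0,"ay":0,"az":0,"tx":0.1,"ty":0.15,"tz":1.2,"jaw":30},
    {"ax":0,"ay":0,"az":0,"tx":0.1,"ty":0.15,"tz":1.2,"jaw":30},
  ],
)

```text
clock: 2.5
tool_pos: [0.4871, 0.251, 0.0995]
tcp_rot: [-0.0, 0.808, 0.589, -0.002]
contact_force: [-0.7, 0.3, -0.3]
gripper_width: 0.35
gripper_force: 0.0
```

```bash
python3 -c "
from h import *
goto(.4857,.2498,.078,-17.8)"
```

```text
t [-0.06 -0.04  0.86] a [-0.02  0.02 -0.01] pos [0.4871 0.251  0.0995] yaw -17.84 F [-0.7  0.3 -0.3] w 29.9 t 2.5
```

apply_moves(
  rows=[
    {"ax":0,"ay":0,"az":0,"tx":-0.05,"ty":0,"tz":0.4,"jaw":30},
    {"ax":0,"ay":0,"az":0,"tx":-0.05,"ty":0,"tz":0.85,"jaw":30},
    {"ax":0,"ay":0,"az":0,"tx":-0.05,"ty":0,"tz":0.85,"jaw":30},
    {"ax":0,"ay":0,"az":0,"tx":-0.05,"ty":0,"tz":0.85,"jaw":16},
    {"ax":0,"ay":0,"az":0,"tx":-0.05,"ty":0,"tz":0.85,"jaw":8},
    {"ax":0,"ay":0,"az":0,"tx":-0.05,"ty":0,"tz":0.85,"jaw":4},
    {"ax":0,"ay":0,"az":0,"tx":-0.05,"ty":0,"tz":0.85,"jaw":4},
    {"ax":0,"ay":0,"az":0,"tx":-0.05,"ty":0,"tz":0.85,"jaw":4},
  ],
)

```text
clock: 3.3
tool_pos: [0.488, 0.2503, 0.0802]
tcp_rot: [-0.0, 0.808, 0.589, -0.0]
contact_force: [-1.5, -0.0, 0.7]
gripper_width: 0.11
gripper_force: 53.6
```

```bash
python3 -c "
from h import *
goto(.4857,.2498,.178,-17.8);print(sense()['gripper_force'])"
```

```text
t [-0.05 -0.08 -3.91] a [-0.   -0.   -0.01] pos [0.488  0.2503 0.0802] yaw -17.85 F [-1.5 -0.   0.7] w 9.4 t 3.3
53.632177893596236
```

apply_moves(
  rows=[
    {"ax":0,"ay":0,"az":0,"tx":0,"ty":0,"tz":-0.3,"jaw":4},
    {"ax":0,"ay":0,"az":0,"tx":0,"ty":0,"tz":-0.7,"jaw":4},
    {"ax":0,"ay":0,"az":0,"tx":0,"ty":0,"tz":-1.2,"jaw":4},
    {"ax":0,"ay":0,"az":0,"tx":0,"ty":0,"tz":-1.7,"jaw":4},
    {"ax":0,"ay":0,"az":0,"tx":0,"ty":0,"tz":-2.2,"jaw":4},
    {"ax":0,"ay":0,"az":0,"tx":0,"ty":0,"tz":-2.7,"jaw":4},
    {"ax":0,"ay":0,"az":0,"tx":0,"ty":0,"tz":-3.2,"jaw":4},
    {"ax":0,"ay":0,"az":0,"tx":0,"ty":0,"tz":-3.7,"jaw":4},
    {"ax":0,"ay":0,"az":0,"tx":0,"ty":0,"tz":-4.2,"jaw":4},
    {"ax":0,"ay":0,"az":0,"tx":0,"ty":0,"tz":-4.2,"jaw":4},
  ],
)

```text
clock: 4.3
tool_pos: [0.4893, 0.251, 0.1872]
tcp_rot: [0.0, 0.808, 0.589, 0.002]
contact_force: [0.6, 1.0, -3.4]
gripper_width: 0.112
gripper_force: 53.6
```

```bash
python3 -c "
from h import *
goto(.44,.11,.185,-40);print(sense()['gripper_force'],sense()['joints']); b=shot('side','side3')
cv2.imwrite('pics/crop4.png',cv2.resize(b[150:370,200:440,::-1],(480,440),interpolation=cv2.INTER_CUBIC))"
```

```text
t [-5.97 -0.15  0.07] a [ 0.01 -0.03  2.77] pos [0.4893 0.251  0.1872] yaw -17.84 F [ 0.6  1.  -3.4] w 9.6 t 4.3
53.64999167082715 [-0.98724946  0.31992584  0.53204443  1.871502   -0.19197464  0.99626644
 -0.68454094]
```

View pics/crop4.png

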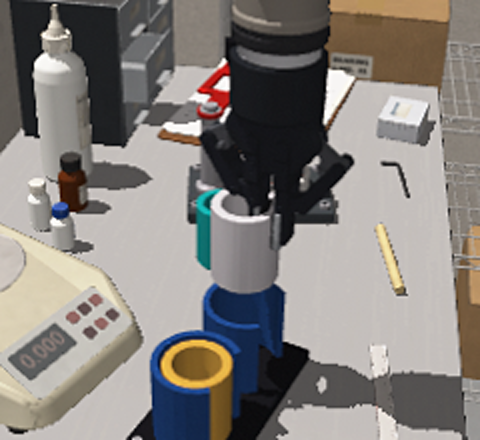

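The picture shows the sleeve held upright above the rack, with the brass one still in place. Next is moving it to a free spot.

```bash
python3 -c "
from h import *
goto(.4457,.118,.187,-17.8);print(onz('top',331,328,0),onz('top',382,321,0),onz('top',290,321,0))"
```

```text
t [-5.58 -0.01 -0.05] a [ 0.01 -0.01 -0.01] pos [0.4886 0.2507 0.1861] yaw -17.84 F [-1.4  0.  -4.4] w 9.8 t 4.35
[0.36606217 0.08414153 0.        ] [ 0.38417984 -0.03341408  0.        ] [0.37998964 0.17856973 0.        ]
```

apply_moves(
  rows=[
    {"ax":0,"ay":0,"az":0,"tx":-0.5,"ty":0,"tz":0,"jaw":4},
    {"ax":0,"ay":0,"az":0,"tx":-1.3,"ty":0,"tz":0,"jaw":4},
    {"ax":0,"ay":0,"az":0,"tx":-2.3,"ty":0,"tz":0,"jaw":4},
    {"ax":0,"ay":0,"az":0,"tx":-3.3,"ty":0,"tz":0,"jaw":4},
    {"ax":0,"ay":0,"az":0,"tx":-4.3,"ty":0,"tz":0,"jaw":4},
    {"ax":0,"ay":0,"az":0,"tx":-5.1,"ty":0,"tz":0,"jaw":4},
    {"ax":0,"ay":0,"az":0,"tx":-5.6,"ty":0,"tz":0,"jaw":4},
    {"ax":0,"ay":0,"az":0,"tx":-5.6,"ty":0,"tz":1,"jaw":4},
    {"ax":0,"ay":0,"az":0,"tx":-5.6,"ty":0,"tz":2.2,"jaw":4},
    {"ax":0,"ay":0,"az":0,"tx":-5.6,"ty":0,"tz":3.4,"jaw":4},
    {"ax":0,"ay":0,"az":0,"tx":-5.6,"ty":0,"tz":4.2,"jaw":4},
    {"ax":0,"ay":0,"az":0,"tx":-5.6,"ty":0,"tz":4.2,"jaw":4},
  ],
)

```text
clock: 5.55
tool_pos: [0.4428, 0.1165, 0.0777]
tcp_rot: [-0.001, 0.808, 0.589, -0.003]
contact_force: [-0.6, -0.4, -4.0]
gripper_width: 0.113
gripper_force: 54.3
```

```bash
python3 -c "
from h import *
goto(.4457,.118,.0662,-17.8)"
```

```text
t [0.09 0.09 0.46] a [-0.03  0.03 -0.  ] pos [0.4428 0.1165 0.0777] yaw -17.82 F [-0.6 -0.4 -4. ] w 9.7 t 5.55
```

apply_moves(
  rows=[
    {"ax":0,"ay":0,"az":0,"tx":0,"ty":0,"tz":0.1,"jaw":4},
    {"ax":0,"ay":0,"az":0,"tx":0,"ty":0,"tz":0.2,"jaw":4},
    {"ax":0,"ay":0,"az":0,"tx":0,"ty":0,"tz":0.3,"jaw":4},
    {"ax":0,"ay":0,"az":0,"tx":0,"ty":0,"tz":0.3,"jaw":4},
    {"ax":0,"ay":0,"az":0,"tx":0,"ty":0,"tz":0.3,"jaw":4},
  ],
)

```text
clock: 6.05
tool_pos: [0.4454, 0.1173, 0.073]
tcp_rot: [-0.0, 0.808, 0.589, 0.0]
contact_force: [-0.6, 0.1, -3.7]
gripper_width: 0.114
gripper_force: 54.3
```

apply_moves(
  rows=[
    {"ax":0,"ay":0,"az":0,"tx":0,"ty":0,"tz":0.05,"jaw":4},
    {"ax":0,"ay":0,"az":0,"tx":0,"ty":0,"tz":0.1,"jaw":4},
    {"ax":0,"ay":0,"az":0,"tx":0,"ty":0,"tz":0.1,"jaw":4},
  ],
)

```text
clock: 6.35
tool_pos: [0.445, 0.1171, 0.0699]
tcp_rot: [-0.0, 0.808, 0.589, -0.0]
contact_force: [0.4, 0.3, -3.4]
gripper_width: 0.112
gripper_force: 54.3
```

apply_moves(
  rows=[
    {"ax":0,"ay":0,"az":0,"tx":0,"ty":0,"tz":0.06,"jaw":4},
    {"ax":0,"ay":0,"az":0,"tx":0,"ty":0,"tz":0.12,"jaw":4},
    {"ax":0,"ay":0,"az":0,"tx":0,"ty":0,"tz":0.12,"jaw":4},
  ],
)

```text
clock: 6.65
tool_pos: [0.4449, 0.1171, 0.0668]
tcp_rot: [-0.0, 0.808, 0.589, -0.0]
contact_force: [-0.5, -0.3, -3.4]
gripper_width: 0.111
gripper_force: 54.3
```

apply_moves(
  rows=[
    {"ax":0,"ay":0,"az":0,"tx":0,"ty":0,"tz":0.03,"jaw":4},
    {"ax":0,"ay":0,"az":0,"tx":0,"ty":0,"tz":0.06,"jaw":4},
    {"ax":0,"ay":0,"az":0,"tx":0,"ty":0,"tz":0.06,"jaw":4},
  ],
)

```text
clock: 6.95
tool_pos: [0.445, 0.1172, 0.0662]
tcp_rot: [-0.001, 0.808, 0.589, -0.0]
contact_force: [-4.4, -0.3, 5.3]
gripper_width: 0.114
gripper_force: 56.6
```

Contact with the bench. Now release and lift.

apply_moves(
  rows=[
    {"ax":0,"ay":0,"az":0,"tx":0,"ty":0,"tz":0,"jaw":12},
    {"ax":0,"ay":0,"az":0,"tx":0,"ty":0,"tz":0,"jaw":22},
    {"ax":0,"ay":0,"az":0,"tx":0,"ty":0,"tz":0,"jaw":30},
    {"ax":0,"ay":0,"az":0,"tx":0,"ty":0,"tz":0,"jaw":30},
    {"ax":0,"ay":0,"az":0,"tx":0,"ty":0,"tz":-0.4,"jaw":30},
    {"ax":0,"ay":0,"az":0,"tx":0,"ty":0,"tz":-1,"jaw":30},
    {"ax":0,"ay":0,"az":0,"tx":0,"ty":0,"tz":-2,"jaw":30},
    {"ax":0,"ay":0,"az":0,"tx":0,"ty":0,"tz":-3,"jaw":30},
    {"ax":0,"ay":0,"az":0,"tx":0,"ty":0,"tz":-4,"jaw":30},
    {"ax":0,"ay":0,"az":0,"tx":0,"ty":0,"tz":-5,"jaw":30},
    {"ax":0,"ay":0,"az":0,"tx":0,"ty":0,"tz":-5,"jaw":30},
  ],
)

```text
clock: 8.05
tool_pos: [0.4476, 0.1177, 0.1942]
tcp_rot: [0.0, 0.808, 0.589, 0.004]
contact_force: [-0.2, 0.2, 0.2]
gripper_width: 0.352
gripper_force: 0.0
```

```bash
python3 -c "
from h import *
goto(.47,.11,.15,-80);a=shot('top','top4');b=shot('side','side4')
f=lambda i:cv2.resize(i[:,:,::-1],(400,400),interpolation=cv2.INTER_CUBIC)
cv2.imwrite('pics/crop5.png',np.hstack([f(a[200:340,260:400]),f(b[180:340,270:430])]))"
```

```text
t [-0.03  0.94  1.77] a [ 0.01 -0.06  7.77] pos [0.4476 0.1177 0.1942] yaw -17.86 F [-0.2  0.2  0.2] w 30.0 t 8.05
```

View pics/crop5.png

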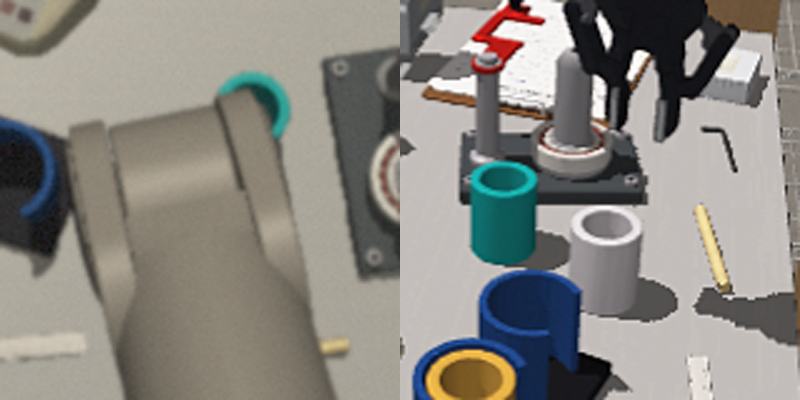

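The sleeve stands upright and free at side px ≈(352,270), clear of the turquoise one.

```bash
python3 -c "
from h import *
print(onz('side',352.4,270.4,.074)); goto(.469,.1095,.15,-80)"
```

```text
[0.46675481 0.11651983 0.074     ]
t [-0.01  1.    1.65] a [-0.   -0.01  7.77] pos [0.4453 0.1173 0.1911] yaw -17.84 F [-0.3  0.4 -0. ] w 29.8 t 8.15
```

apply_moves(
  rows=[
    {"ax":0,"ay":0,"az":1,"tx":0,"ty":0.2,"tz":0,"jaw":85},
    {"ax":0,"ay":0,"az":2,"tx":0,"ty":0.4,"tz":0,"jaw":85},
    {"ax":0,"ay":0,"az":3,"tx":0,"ty":0.6,"tz":0,"jaw":85},
    {"ax":0,"ay":0,"az":4,"tx":0,"ty":0.8,"tz":0,"jaw":85},
    {"ax":0,"ay":0,"az":5,"tx":0,"ty":0.9,"tz":0,"jaw":85},
    {"ax":0,"ay":0,"az":6,"tx":0,"ty":0.9,"tz":0,"jaw":85},
    {"ax":0,"ay":0,"az":7,"tx":0,"ty":0.9,"tz":0,"jaw":85},
    {"ax":0,"ay":0,"az":7.8,"tx":0,"ty":0.9,"tz":0.5,"jaw":85},
    {"ax":0,"ay":0,"az":7.8,"tx":0,"ty":0.9,"tz":1.3,"jaw":85},
    {"ax":0,"ay":0,"az":7.8,"tx":0,"ty":0.9,"tz":1.7,"jaw":85},
    {"ax":0,"ay":0,"az":7.8,"tx":0,"ty":0.9,"tz":1.7,"jaw":85},
    {"ax":0,"ay":0,"az":7.8,"tx":0,"ty":0.9,"tz":1.7,"jaw":85},
  ],
)

```text
clock: 9.35
tool_pos: [0.4665, 0.11, 0.1479]
tcp_rot: [0.0, 0.996, 0.085, -0.0]
contact_force: [-0.0, 0.4, -1.0]
gripper_width: 0.993
gripper_force: 0.0
```

```bash
python3 -c "
from h import *
goto(.469,.1095,.058,-80);print(sense()['joints'])"
```

```text
t [0.1  0.03 3.6 ] a [ 0.    0.   -0.03] pos [0.4665 0.11   0.1479] yaw -80.26 F [-0.   0.4 -1. ] w 84.8 t 9.35
[-0.97425903  0.28509355  0.76370321  2.06769205 -0.2540815   0.88199528
 -1.46822952]
```

apply_moves(
  rows=[
    {"ax":0,"ay":0,"az":0,"tx":0.1,"ty":0,"tz":0.8,"jaw":85},
    {"ax":0,"ay":0,"az":0,"tx":0.1,"ty":0,"tz":1.6,"jaw":85},
    {"ax":0,"ay":0,"az":0,"tx":0.1,"ty":0,"tz":2.4,"jaw":85},
    {"ax":0,"ay":0,"az":0,"tx":0.1,"ty":0,"tz":3.1,"jaw":85},
    {"ax":0,"ay":0,"az":0,"tx":0.1,"ty":0,"tz":3.5,"jaw":85},
    {"ax":0,"ay":0,"az":0,"tx":0.1,"ty":0,"tz":3.5,"jaw":85},
    {"ax":0,"ay":0,"az":0,"tx":0.1,"ty":0,"tz":3.5,"jaw":85},
    {"ax":0,"ay":0,"az":0,"tx":0.1,"ty":0,"tz":3.5,"jaw":72},
    {"ax":0,"ay":0,"az":0,"tx":0.1,"ty":0,"tz":3.5,"jaw":64},
    {"ax":0,"ay":0,"az":0,"tx":0.1,"ty":0,"tz":3.5,"jaw":56},
    {"ax":0,"ay":0,"az":0,"tx":0.1,"ty":0,"tz":3.5,"jaw":56},
    {"ax":0,"ay":0,"az":0,"tx":0.1,"ty":0,"tz":3.5,"jaw":56},
  ],
)

```text
clock: 10.55
tool_pos: [0.4697, 0.1106, 0.0618]
tcp_rot: [-0.001, 0.996, 0.085, 0.001]
contact_force: [-1.8, -2.5, 8.0]
gripper_width: 0.69
gripper_force: 63.3
```

```bash
python3 -c "
from h import *
goto(.469,.1095,.058,-80);print(sense()['gripper_force'])"
```

```text
t [-0.04  0.04  0.15] a [-0.01 -0.01 -0.03] pos [0.4697 0.1106 0.0618] yaw -80.28 F [-1.8 -2.5  8. ] w 58.9 t 10.55
63.320994302630424
```

apply_moves(
  rows=[
    {"ax":0,"ay":0,"az":0,"tx":0,"ty":0,"tz":-0.2,"jaw":50},
    {"ax":0,"ay":0,"az":0,"tx":0,"ty":0,"tz":-0.6,"jaw":50},
    {"ax":0,"ay":0,"az":0,"tx":0,"ty":0,"tz":-1.2,"jaw":50},
    {"ax":0,"ay":0,"az":0,"tx":0,"ty":0,"tz":-2,"jaw":50},
    {"ax":0,"ay":0,"az":0,"tx":0,"ty":0,"tz":-3,"jaw":50},
    {"ax":0,"ay":0,"az":0,"tx":0,"ty":0,"tz":-4,"jaw":50},
    {"ax":0,"ay":0,"az":0,"tx":0,"ty":0,"tz":-5,"jaw":50},
    {"ax":0,"ay":0,"az":0,"tx":0,"ty":0,"tz":-6,"jaw":50},
    {"ax":0,"ay":0,"az":0,"tx":0,"ty":0,"tz":-6.6,"jaw":50},
    {"ax":0,"ay":0,"az":0,"tx":0,"ty":0,"tz":-6.8,"jaw":50},
    {"ax":0,"ay":0,"az":0,"tx":0,"ty":0,"tz":-6.8,"jaw":50},
  ],
)

```text
clock: 11.65
tool_pos: [0.4689, 0.1107, 0.2309]
tcp_rot: [-0.001, 0.996, 0.085, 0.0]
contact_force: [0.0, 0.5, -4.7]
gripper_width: 0.689
gripper_force: 65.3
```

```bash
python3 -c "
from h import *
goto(.5185,-.085,.228,-80)"
```

```text
t [0.63 8.05 0.11] a [-0.01 -0.01 -0.03] pos [0.4689 0.1107 0.2309] yaw -80.24 F [ 0.   0.5 -4.7] w 58.8 t 11.65
```

apply_moves(
  rows=[
    {"ax":0,"ay":0,"az":0,"tx":0.05,"ty":0.4,"tz":0,"jaw":50},
    {"ax":0,"ay":0,"az":0,"tx":0.1,"ty":1.2,"tz":0,"jaw":50},
    {"ax":0,"ay":0,"az":0,"tx":0.2,"ty":2.2,"tz":0,"jaw":50},
    {"ax":0,"ay":0,"az":0,"tx":0.3,"ty":3.3,"tz":0,"jaw":50},
    {"ax":0,"ay":0,"az":0,"tx":0.4,"ty":4.4,"tz":0,"jaw":50},
    {"ax":0,"ay":0,"az":0,"tx":0.5,"ty":5.5,"tz":0,"jaw":50},
    {"ax":0,"ay":0,"az":0,"tx":0.55,"ty":6.6,"tz":0,"jaw":50},
    {"ax":0,"ay":0,"az":0,"tx":0.6,"ty":7.5,"tz":0,"jaw":50},
    {"ax":0,"ay":0,"az":0,"tx":0.63,"ty":8.05,"tz":0,"jaw":50},
    {"ax":0,"ay":0,"az":0,"tx":0.63,"ty":8.05,"tz":0,"jaw":50},
    {"ax":0,"ay":0,"az":0,"tx":0.63,"ty":8.05,"tz":0,"jaw":50},
  ],
)

```text
clock: 12.75
tool_pos: [0.5178, -0.0851, 0.2296]
tcp_rot: [-0.0, 0.996, 0.084, -0.001]
contact_force: [-0.4, 0.4, -4.0]
gripper_width: 0.694
gripper_force: 65.5
```

```bash
python3 -c "
from h import *
b=shot('side','side5');goto(.5185,-.085,.228,-80);a=shot('top','top5')
f=lambda i:cv2.resize(i[:,:,::-1],(400,500),interpolation=cv2.INTER_CUBIC)
cv2.imwrite('pics/crop6.png',np.hstack([f(a[200:300,360:440]),f(b[135:260,285:385])]))"
```

```text
t [0.01 0.03 0.07] a [-0.01  0.01 -0.03] pos [ 0.518  -0.0843  0.2297] yaw -80.22 F [-0.5  0.6 -3.8] w 58.8 t 12.8
```

View pics/crop6.png

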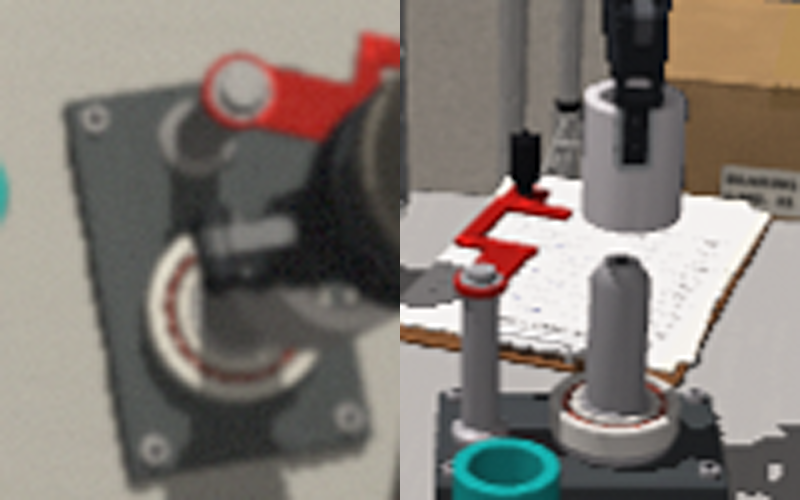

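Run:
```python
from h import *
b=cv2.cvtColor(cv2.imread('pics/side5.png'),cv2.COLOR_BGR2GRAY).astype(float);b=cv2.GaussianBlur(b,(3,3),.8)
def sub(g,i):
    a,c,d=g[i-1],g[i],g[i+1];den=a-2*c+d
    return i+(.5*(a-d)/den if den else 0)
from scipy.optimize import brentq
def meas(rows,l,r,rad):
    out=[]
    for v in rows:
        g=np.abs(np.gradient(b[v]))
        u1=sub(g,l[0]+int(np.argmax(g[l[0]:l[1]])));u2=sub(g,r[0]+int(np.argmax(g[r[0]:r[1]])))
        um=(u1+u2)/2;o,d=ray("side",um,v);t=(-.085-o[1])/d[1];P=o+t*d
        q1,q2=[ray("side",u,v)[1] for u in(u1,u2)]
        out.append((v,u1,u2,P[0],P[2],np.linalg.norm(t*(q1-q2))))
    o=np.array(out);print(np.round(o,4));print(np.median(o[:,3]))
meas(range(164,186,2),(326,336),(348,360),.03)
meas(range(206,228,2),(328,337),(343,352),.019)
```

```text
[[1.640000e+02 3.310137e+02 3.695166e+02 4.999000e-01 2.282000e-01
  8.820000e-02]
 [1.660000e+02 3.308199e+02 3.611850e+02 5.094000e-01 2.225000e-01
  6.980000e-02]
 [1.680000e+02 3.308898e+02 3.607620e+02 5.096000e-01 2.176000e-01
  6.880000e-02]
 [1.700000e+02 3.310809e+02 3.721139e+02 4.960000e-01 2.138000e-01
  9.460000e-02]
 [1.720000e+02 3.308550e+02 3.846324e+02 4.816000e-01 2.102000e-01
  1.241000e-01]
 [1.740000e+02 3.299981e+02 3.554270e+02 5.161000e-01 2.022000e-01
  5.900000e-02]
 [1.760000e+02 3.296296e+02 3.540144e+02 5.180000e-01 1.970000e-01
  5.680000e-02]
 [1.780000e+02 3.296083e+02 3.540450e+02 5.177000e-01 1.920000e-01
  5.700000e-02]
 [1.800000e+02 3.301621e+02 3.540448e+02 5.168000e-01 1.871000e-01
  5.580000e-02]
 [1.820000e+02 3.300208e+02 3.533310e+02 5.176000e-01 1.820000e-01
  5.460000e-02]
 [1.840000e+02 3.299229e+02 3.549198e+02 5.156000e-01 1.771000e-01
  5.870000e-02]]
0.515632735673193
[[2.060000e+02 3.319318e+02 3.472113e+02 5.199000e-01 1.192000e-01
  3.690000e-02]
 [2.080000e+02 3.319905e+02 3.471845e+02 5.196000e-01 1.138000e-01
  3.680000e-02]
 [2.100000e+02 3.319367e+02 3.469787e+02 5.197000e-01 1.084000e-01
  3.650000e-02]
 [2.120000e+02 3.317272e+02 3.469258e+02 5.198000e-01 1.029000e-01
  3.700000e-02]
 [2.140000e+02 3.317256e+02 3.469093e+02 5.196000e-01 9.750000e-02
  3.700000e-02]
 [2.160000e+02 3.316931e+02 3.467789e+02 5.195000e-01 9.200000e-02
  3.690000e-02]
 [2.180000e+02 3.316414e+02 3.465025e+02 5.197000e-01 8.650000e-02
  3.640000e-02]
 [2.200000e+02 3.311568e+02 3.466922e+02 5.198000e-01 8.090000e-02
  3.820000e-02]
 [2.220000e+02 3.303716e+02 3.465708e+02 5.207000e-01 7.530000e-02
  3.990000e-02]
 [2.240000e+02 3.279304e+02 3.462247e+02 5.239000e-01 6.930000e-02
  4.520000e-02]
 [2.260000e+02 3.309181e+02 3.464470e+02 5.197000e-01 6.410000e-02
  3.840000e-02]]
0.5196878130150445
```

apply_moves(
  rows=[
    {"ax":0,"ay":0,"az":0,"tx":0.09,"ty":0.04,"tz":0.3,"jaw":50},
    {"ax":0,"ay":0,"az":0,"tx":0.09,"ty":0.04,"tz":0.7,"jaw":50},
    {"ax":0,"ay":0,"az":0,"tx":0.09,"ty":0.04,"tz":1.1,"jaw":50},
    {"ax":0,"ay":0,"az":0,"tx":0.09,"ty":0.04,"tz":1.3,"jaw":50},
    {"ax":0,"ay":0,"az":0,"tx":0.09,"ty":0.04,"tz":1.4,"jaw":50},
    {"ax":0,"ay":0,"az":0,"tx":0.09,"ty":0.04,"tz":1.4,"jaw":50},
  ],
)

```text
clock: 13.45
tool_pos: [0.5208, -0.0856, 0.1951]
tcp_rot: [-0.0, 0.996, 0.085, -0.0]
contact_force: [-0.5, -0.6, -3.7]
gripper_width: 0.688
gripper_force: 65.4
```

apply_moves(
  rows=[
    {"ax":0,"ay":0,"az":0,"tx":0,"ty":0,"tz":0.1,"jaw":50},
    {"ax":0,"ay":0,"az":0,"tx":0,"ty":0,"tz":0.2,"jaw":50},
    {"ax":0,"ay":0,"az":0,"tx":0,"ty":0,"tz":0.2,"jaw":50},
  ],
)

```text
clock: 13.75
tool_pos: [0.5209, -0.0855, 0.1903]
tcp_rot: [-0.0, 0.996, 0.085, -0.0]
contact_force: [-0.5, 0.9, -3.5]
gripper_width: 0.69
gripper_force: 65.5
```

apply_moves(
  rows=[
    {"ax":0,"ay":0,"az":0,"tx":0,"ty":0,"tz":0.08,"jaw":50},
    {"ax":0,"ay":0,"az":0,"tx":0,"ty":0,"tz":0.16,"jaw":50},
    {"ax":0,"ay":0,"az":0,"tx":0,"ty":0,"tz":0.16,"jaw":50},
  ],
)

```text
clock: 14.05
tool_pos: [0.5211, -0.0852, 0.1864]
tcp_rot: [-0.0, 0.996, 0.085, 0.0]
contact_force: [-0.0, 0.5, -3.5]
gripper_width: 0.683
gripper_force: 65.6
```

apply_moves(
  rows=[
    {"ax":0,"ay":0,"az":0,"tx":0,"ty":0,"tz":0.08,"jaw":50},
    {"ax":0,"ay":0,"az":0,"tx":0,"ty":0,"tz":0.16,"jaw":50},
    {"ax":0,"ay":0,"az":0,"tx":0,"ty":0,"tz":0.24,"jaw":50},
    {"ax":0,"ay":0,"az":0,"tx":0,"ty":0,"tz":0.32,"jaw":50},
    {"ax":0,"ay":0,"az":0,"tx":0,"ty":0,"tz":0.32,"jaw":50},
  ],
)

```text
clock: 14.55
tool_pos: [0.5211, -0.0853, 0.1782]
tcp_rot: [-0.0, 0.996, 0.085, 0.0]
contact_force: [1.4, 1.4, -4.8]
gripper_width: 0.69
gripper_force: 65.6
```

apply_moves(
  rows=[
    {"ax":0,"ay":0,"az":0,"tx":0,"ty":0,"tz":0.1,"jaw":50},
    {"ax":0,"ay":0,"az":0,"tx":0,"ty":0,"tz":0.2,"jaw":50},
    {"ax":0,"ay":0,"az":0,"tx":0,"ty":0,"tz":0.3,"jaw":50},
    {"ax":0,"ay":0,"az":0,"tx":0,"ty":0,"tz":0.4,"jaw":50},
    {"ax":0,"ay":0,"az":0,"tx":0,"ty":0,"tz":0.5,"jaw":50},
    {"ax":0,"ay":0,"az":0,"tx":0,"ty":0,"tz":0.5,"jaw":50},
  ],
)

```text
clock: 15.15
tool_pos: [0.5211, -0.0853, 0.1656]
tcp_rot: [-0.0, 0.996, 0.085, 0.0]
contact_force: [2.4, 3.2, -4.6]
gripper_width: 0.688
gripper_force: 65.6
```

```bash
python3 -c "
from h import *
goto(.5209,-.0855,.115,-80.2);print(sense()['moment'])"
```

```text
t [-0.01  0.01  2.02] a [-0.   -0.   -0.01] pos [ 0.5211 -0.0853  0.1656] yaw -80.24 F [ 2.4  3.2 -4.6] w 58.8 t 15.15
[ 0.77358559 -0.46517864 -0.03996193]
```

apply_moves(
  rows=[
    {"ax":0,"ay":0,"az":0,"tx":0.02,"ty":-0.03,"tz":0.1,"jaw":50},
    {"ax":0,"ay":0,"az":0,"tx":0.02,"ty":-0.03,"tz":0.2,"jaw":50},
    {"ax":0,"ay":0,"az":0,"tx":0.02,"ty":-0.03,"tz":0.3,"jaw":50},
    {"ax":0,"ay":0,"az":0,"tx":0.02,"ty":-0.03,"tz":0.4,"jaw":50},
    {"ax":0,"ay":0,"az":0,"tx":0.02,"ty":-0.03,"tz":0.5,"jaw":50},
    {"ax":0,"ay":0,"az":0,"tx":0.02,"ty":-0.03,"tz":0.6,"jaw":50},
    {"ax":0,"ay":0,"az":0,"tx":0.02,"ty":-0.03,"tz":0.6,"jaw":50},
  ],
)

```text
clock: 15.85
tool_pos: [0.5211, -0.0851, 0.1506]
tcp_rot: [0.0, 0.996, 0.085, -0.0]
contact_force: [0.4, 0.4, -5.1]
gripper_width: 0.685
gripper_force: 65.5
```

apply_moves(
  rows=[
    {"ax":0,"ay":0,"az":0,"tx":0,"ty":0,"tz":0.1,"jaw":50},
    {"ax":0,"ay":0,"az":0,"tx":0,"ty":0,"tz":0.2,"jaw":50},
    {"ax":0,"ay":0,"az":0,"tx":0,"ty":0,"tz":0.3,"jaw":50},
    {"ax":0,"ay":0,"az":0,"tx":0,"ty":0,"tz":0.4,"jaw":50},
    {"ax":0,"ay":0,"az":0,"tx":0,"ty":0,"tz":0.5,"jaw":50},
    {"ax":0,"ay":0,"az":0,"tx":0,"ty":0,"tz":0.6,"jaw":50},
    {"ax":0,"ay":0,"az":0,"tx":0,"ty":0,"tz":0.6,"jaw":50},
  ],
)

```text
clock: 16.55
tool_pos: [0.521, -0.0848, 0.1356]
tcp_rot: [-0.0, 0.996, 0.085, -0.0]
contact_force: [0.0, -0.6, -3.9]
gripper_width: 0.688
gripper_force: 65.5
```

apply_moves(
  rows=[
    {"ax":0,"ay":0,"az":0,"tx":0,"ty":0,"tz":0.1,"jaw":50},
    {"ax":0,"ay":0,"az":0,"tx":0,"ty":0,"tz":0.2,"jaw":50},
    {"ax":0,"ay":0,"az":0,"tx":0,"ty":0,"tz":0.3,"jaw":50},
    {"ax":0,"ay":0,"az":0,"tx":0,"ty":0,"tz":0.4,"jaw":50},
    {"ax":0,"ay":0,"az":0,"tx":0,"ty":0,"tz":0.5,"jaw":50},
    {"ax":0,"ay":0,"az":0,"tx":0,"ty":0,"tz":0.6,"jaw":50},
    {"ax":0,"ay":0,"az":0,"tx":0,"ty":0,"tz":0.7,"jaw":50},
    {"ax":0,"ay":0,"az":0,"tx":0,"ty":0,"tz":0.8,"jaw":50},
    {"ax":0,"ay":0,"az":0,"tx":0,"ty":0,"tz":0.9,"jaw":50},
    {"ax":0,"ay":0,"az":0,"tx":0,"ty":0,"tz":0.9,"jaw":50},
  ],
)

```text
clock: 17.55
tool_pos: [0.5211, -0.0847, 0.1131]
tcp_rot: [-0.0, 0.996, 0.085, -0.0]
contact_force: [-0.1, 0.5, -4.3]
gripper_width: 0.686
gripper_force: 65.5
```

apply_moves(
  rows=[
    {"ax":0,"ay":0,"az":0,"tx":0,"ty":0,"tz":0.08,"jaw":50},
    {"ax":0,"ay":0,"az":0,"tx":0,"ty":0,"tz":0.16,"jaw":50},
    {"ax":0,"ay":0,"az":0,"tx":0,"ty":0,"tz":0.2,"jaw":50},
    {"ax":0,"ay":0,"az":0,"tx":0,"ty":0,"tz":0.2,"jaw":50},
  ],
)

```text
clock: 17.95
tool_pos: [0.5212, -0.0848, 0.1083]
tcp_rot: [-0.0, 0.996, 0.085, -0.0]
contact_force: [0.4, 0.7, -3.9]
gripper_width: 0.688
gripper_force: 65.5
```

apply_moves(
  rows=[
    {"ax":0,"ay":0,"az":0,"tx":0,"ty":0,"tz":0.05,"jaw":50},
    {"ax":0,"ay":0,"az":0,"tx":0,"ty":0,"tz":0.08,"jaw":50},
    {"ax":0,"ay":0,"az":0,"tx":0,"ty":0,"tz":0.08,"jaw":50},
  ],
)

```text
clock: 18.25
tool_pos: [0.5213, -0.0847, 0.1064]
tcp_rot: [-0.0, 0.996, 0.085, -0.0]
contact_force: [-0.4, -0.3, -3.3]
gripper_width: 0.692
gripper_force: 65.5
```

apply_moves(
  rows=[
    {"ax":0,"ay":0,"az":0,"tx":0,"ty":0,"tz":0.04,"jaw":50},
    {"ax":0,"ay":0,"az":0,"tx":0,"ty":0,"tz":0.05,"jaw":50},
    {"ax":0,"ay":0,"az":0,"tx":0,"ty":0,"tz":0.05,"jaw":50},
  ],
)

```text
clock: 18.55
tool_pos: [0.5214, -0.0848, 0.1052]
tcp_rot: [-0.0, 0.996, 0.085, -0.0]
contact_force: [-0.0, 0.2, -3.4]
gripper_width: 0.688
gripper_force: 65.5
```

apply_moves(
  rows=[
    {"ax":0,"ay":0,"az":0,"tx":0,"ty":0,"tz":0.03,"jaw":50},
    {"ax":0,"ay":0,"az":0,"tx":0,"ty":0,"tz":0.03,"jaw":50},
    {"ax":0,"ay":0,"az":0,"tx":0,"ty":0,"tz":0.03,"jaw":50},
  ],
)

```text
clock: 18.85
tool_pos: [0.5215, -0.0848, 0.1049]
tcp_rot: [-0.0, 0.996, 0.085, 0.0]
contact_force: [-1.8, -0.3, 1.1]
gripper_width: 0.688
gripper_force: 65.8
```

Resting on the bearing. One hair further, then open and lift.

apply_moves(
  rows=[
    {"ax":0,"ay":0,"az":0,"tx":0,"ty":0,"tz":0.02,"jaw":50},
    {"ax":0,"ay":0,"az":0,"tx":0,"ty":0,"tz":0.02,"jaw":56},
    {"ax":0,"ay":0,"az":0,"tx":0,"ty":0,"tz":0.02,"jaw":64},
    {"ax":0,"ay":0,"az":0,"tx":0,"ty":0,"tz":0.02,"jaw":74},
    {"ax":0,"ay":0,"az":0,"tx":0,"ty":0,"tz":0.02,"jaw":82},
    {"ax":0,"ay":0,"az":0,"tx":0,"ty":0,"tz":0.02,"jaw":82},
    {"ax":0,"ay":0,"az":0,"tx":0,"ty":0,"tz":-0.4,"jaw":82},
    {"ax":0,"ay":0,"az":0,"tx":0,"ty":0,"tz":-1.2,"jaw":82},
    {"ax":0,"ay":0,"az":0,"tx":0,"ty":0,"tz":-2.4,"jaw":82},
    {"ax":0,"ay":0,"az":0,"tx":0,"ty":0,"tz":-3.6,"jaw":82},
    {"ax":0,"ay":0,"az":0,"tx":0,"ty":0,"tz":-4.8,"jaw":82},
    {"ax":0,"ay":0,"az":0,"tx":0,"ty":0,"tz":-4.8,"jaw":82},
  ],
)

```text
clock: 20.05
tool_pos: [0.5241, -0.0859, 0.2291]
tcp_rot: [0.0, 0.996, 0.085, 0.004]
contact_force: [-0.3, -0.3, -0.1]
gripper_width: 0.962
gripper_force: 0.0
```

```bash
python3 -c "
from h import *
b=shot('side','side6');goto(.5965,-.2035,.22,-19)
cv2.imwrite('pics/crop7.png',cv2.resize(b[150:270,270:420,::-1],(600,480),interpolation=cv2.INTER_CUBIC))
print([proj('side',(.5197,-.085,z)) for z in(.043,.117,.138)])"
```

```text
t [2.1  5.16 0.29] a [ 0.02 -0.03 -7.66] pos [ 0.5228 -0.0852  0.227 ] yaw -80.25 F [-0.5 -0.4 -0.6] w 82.2 t 20.1
[array([338.31892592, 233.41423988]), array([339.60264701, 206.80915771]), array([339.9810694 , 198.92605408])]
```

View pics/crop7.png

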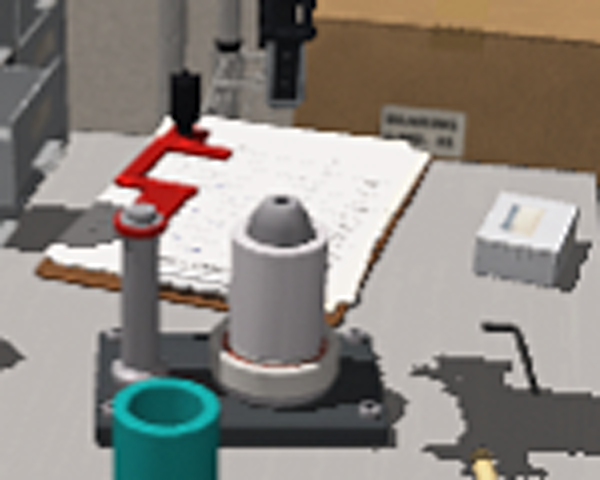

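The sleeve is fully down on the bearing, with the spindle's taper standing clear above it. Next is the keeper: hover over the knob.

```bash
python3 -c "
from h import *
goto(.595,-.2015,.227,-3)"
```

```text
t [2.06 5.07 0.01] a [ 0.03 -0.03 -9.66] pos [ 0.5228 -0.0852  0.227 ] yaw -80.25 F [-0.5 -0.4 -0.6] w 82.2 t 20.1
```

apply_moves(
  rows=[
    {"ax":0,"ay":0,"az":-1,"tx":0.2,"ty":0.5,"tz":0,"jaw":60},
    {"ax":0,"ay":0,"az":-2,"tx":0.4,"ty":1,"tz":0,"jaw":42},
    {"ax":0,"ay":0,"az":-3,"tx":0.6,"ty":1.5,"tz":0,"jaw":42},
    {"ax":0,"ay":0,"az":-4,"tx":0.8,"ty":2,"tz":0,"jaw":42},
    {"ax":0,"ay":0,"az":-5,"tx":1,"ty":2.5,"tz":0,"jaw":42},
    {"ax":0,"ay":0,"az":-6,"tx":1.2,"ty":3,"tz":0,"jaw":42},
    {"ax":0,"ay":0,"az":-7,"tx":1.4,"ty":3.5,"tz":0,"jaw":42},
    {"ax":0,"ay":0,"az":-8,"tx":1.6,"ty":4,"tz":0,"jaw":42},
    {"ax":0,"ay":0,"az":-9,"tx":1.8,"ty":4.5,"tz":0,"jaw":42},
    {"ax":0,"ay":0,"az":-9.6,"tx":2,"ty":5.05,"tz":0,"jaw":42},
    {"ax":0,"ay":0,"az":-9.6,"tx":2,"ty":5.05,"tz":0,"jaw":42},
    {"ax":0,"ay":0,"az":-9.6,"tx":2,"ty":5.05,"tz":0,"jaw":42},
  ],
)

```text
clock: 21.3
tool_pos: [0.5913, -0.2006, 0.2236]
tcp_rot: [-0.001, 0.729, 0.685, -0.0]
contact_force: [-0.2, 0.5, -0.8]
gripper_width: 0.493
gripper_force: 0.0
```

```bash
python3 -c "
from h import *
goto(.595,-.2015,.155,-3)"
```

```text
t [-0.03  0.16  2.74] a [-0.01 -0.01 -0.07] pos [ 0.5913 -0.2006  0.2236] yaw -3.6 F [-0.2  0.5 -0.8] w 42.1 t 21.3
```

apply_moves(
  rows=[
    {"ax":0,"ay":0,"az":0,"tx":-0.03,"ty":0.15,"tz":0.5,"jaw":42},
    {"ax":0,"ay":0,"az":0,"tx":-0.03,"ty":0.15,"tz":1,"jaw":42},
    {"ax":0,"ay":0,"az":0,"tx":-0.03,"ty":0.15,"tz":1.6,"jaw":42},
    {"ax":0,"ay":0,"az":0,"tx":-0.03,"ty":0.15,"tz":1.9,"jaw":42},
    {"ax":0,"ay":0,"az":0,"tx":-0.03,"ty":0.15,"tz":1.9,"jaw":42},
  ],
)

```text
clock: 21.8
tool_pos: [0.5945, -0.201, 0.1748]
tcp_rot: [-0.002, 0.728, 0.686, -0.001]
contact_force: [0.7, -0.6, -0.6]
gripper_width: 0.492
gripper_force: 0.0
```

```bash
python3 -c "
from h import *
b=shot('side','side7');goto(.595,-.2015,.155,-3)
cv2.imwrite('pics/crop8.png',cv2.resize(b[130:230,270:370,::-1],(500,500),interpolation=cv2.INTER_CUBIC))"
```

```text
t [-0.   -0.01  0.84] a [-0.01 -0.   -0.06] pos [ 0.5952 -0.2014  0.176 ] yaw -3.45 F [-0.2 -0.7 -0.2] w 41.6 t 21.85
```

View pics/crop8.png

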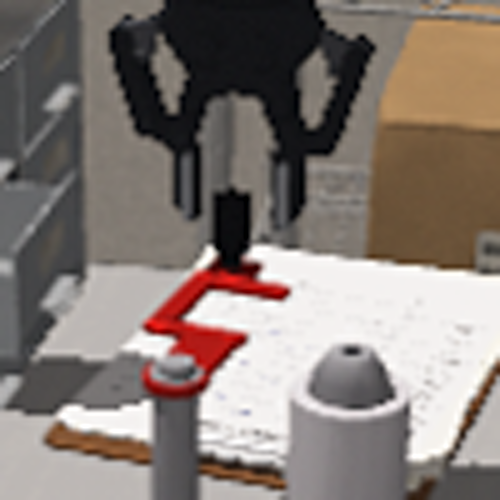

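The knob sits between the open fingers (crop ≈(232,225)). Descend and narrow the cage.

apply_moves(
  rows=[
    {"ax":0,"ay":0,"az":0,"tx":0,"ty":0,"tz":0.3,"jaw":42},
    {"ax":0,"ay":0,"az":0,"tx":0,"ty":0,"tz":0.6,"jaw":42},
    {"ax":0,"ay":0,"az":0,"tx":0,"ty":0,"tz":0.8,"jaw":42},
    {"ax":0,"ay":0,"az":0,"tx":0,"ty":0,"tz":0.8,"jaw":34},
    {"ax":0,"ay":0,"az":0,"tx":0,"ty":0,"tz":0.8,"jaw":28},
    {"ax":0,"ay":0,"az":0,"tx":0,"ty":0,"tz":0.8,"jaw":28},
  ],
)

```text
clock: 22.45
tool_pos: [0.5959, -0.2019, 0.1573]
tcp_rot: [0.0, 0.728, 0.685, 0.0]
contact_force: [-0.1, -0.3, 0.7]
gripper_width: 0.327
gripper_force: 0.0
```

```bash
cat > arc.py <<'E'
from h import *
import sys
H=np.array([.6018,-.0704])
s=sense();p=s["tool_pos"];r=p[:2]-H;print("phi",np.degrees(np.arctan2(r[1],r[0])),"r",np.linalg.norm(r))
M=R.from_quat(np.roll(s["tcp_rot"],-1)).as_matrix();y0=np.degrees(np.arctan2(M[1,1],M[0,1]))
for ph in map(float,sys.argv[1:]):
    a=np.radians(ph);t=np.r_[H+.134*np.array([np.cos(a),np.sin(a)]),.156]
    print(ph,np.round(M.T@(t-p)/.025,2),"az",round((y0-(ph+90))/8,2))
print(s["contact_force"],s["gripper_width"]*85.4)
E
python3 arc.py -96 -100 -104 -108 -112 -116 -120 -124 -128 -132 -136 -140
```

```text
phi -92.55261899388255 r 0.13158824560948076
-96.0 [-0.09 -0.32  0.05] az 0.32
-100.0 [-0.06 -0.69  0.05] az 0.82
-104.0 [-0.01 -1.06  0.05] az 1.32
-108.0 [ 0.07 -1.43  0.05] az 1.82
-112.0 [ 0.18 -1.79  0.05] az 2.32
-116.0 [ 0.31 -2.14  0.05] az 2.82
-120.0 [ 0.47 -2.48  0.05] az 3.32
-124.0 [ 0.65 -2.81  0.05] az 3.82
-128.0 [ 0.85 -3.12  0.05] az 4.32
-132.0 [ 1.07 -3.42  0.05] az 4.82
-136.0 [ 1.31 -3.71  0.05] az 5.32
-140.0 [ 1.58 -3.97  0.05] az 5.82
[-0.14654838 -0.29520311  0.65413554] 27.960220286503827
```

apply_moves(
  rows=[
    {"ax":0,"ay":0,"az":0.3,"tx":-0.1,"ty":-0.3,"tz":0,"jaw":28},
    {"ax":0,"ay":0,"az":0.8,"tx":-0.06,"ty":-0.7,"tz":0,"jaw":28},
    {"ax":0,"ay":0,"az":1.3,"tx":0,"ty":-1.06,"tz":0,"jaw":28},
    {"ax":0,"ay":0,"az":1.8,"tx":0.07,"ty":-1.43,"tz":0,"jaw":28},
    {"ax":0,"ay":0,"az":2.3,"tx":0.18,"ty":-1.8,"tz":0,"jaw":28},
    {"ax":0,"ay":0,"az":2.8,"tx":0.3,"ty":-2.14,"tz":0,"jaw":28},
    {"ax":0,"ay":0,"az":3.3,"tx":0.47,"ty":-2.48,"tz":0,"jaw":28},
    {"ax":0,"ay":0,"az":3.8,"tx":0.65,"ty":-2.8,"tz":0,"jaw":28},
    {"ax":0,"ay":0,"az":4.3,"tx":0.85,"ty":-3.12,"tz":0,"jaw":28},
    {"ax":0,"ay":0,"az":4.8,"tx":1.07,"ty":-3.42,"tz":0,"jaw":28},
    {"ax":0,"ay":0,"az":5.3,"tx":1.3,"ty":-3.7,"tz":0,"jaw":28},
    {"ax":0,"ay":0,"az":5.8,"tx":1.58,"ty":-3.97,"tz":0,"jaw":28},
  ],
)

```text
clock: 23.65
tool_pos: [0.4992, -0.1569, 0.1576]
tcp_rot: [0.001, 0.94, 0.342, 0.001]
contact_force: [0.4, -0.5, 0.4]
gripper_width: 0.328
gripper_force: 0.6
```

```bash
python3 arc.py -140 -143 -146 -149 -152 -155 -158 -161 -164 -167; python3 -c "
from h import *
shot('top','top8')"
```

```text
phi -139.85445005518417 r 0.13422916865035203
-140.0 [ 0.01 -0.01  0.06] az -0.01
-143.0 [ 0.02 -0.29  0.06] az 0.37
-146.0 [ 0.04 -0.57  0.06] az 0.74
-149.0 [ 0.07 -0.85  0.06] az 1.12
-152.0 [ 0.13 -1.13  0.06] az 1.49
-155.0 [ 0.19 -1.4   0.06] az 1.87
-158.0 [ 0.27 -1.67  0.06] az 2.24
-161.0 [ 0.36 -1.93  0.06] az 2.62
-164.0 [ 0.47 -2.19  0.06] az 2.99
-167.0 [ 0.59 -2.45  0.06] az 3.37
[ 0.3633271  -0.50633332  0.41004054] 27.971518145107193
```

apply_moves(
  rows=[
    {"ax":0,"ay":0,"az":0.4,"tx":0.02,"ty":-0.29,"tz":0,"jaw":28},
    {"ax":0,"ay":0,"az":0.75,"tx":0.04,"ty":-0.57,"tz":0,"jaw":28},
    {"ax":0,"ay":0,"az":1.1,"tx":0.07,"ty":-0.85,"tz":0,"jaw":28},
    {"ax":0,"ay":0,"az":1.5,"tx":0.13,"ty":-1.13,"tz":0,"jaw":28},
    {"ax":0,"ay":0,"az":1.9,"tx":0.19,"ty":-1.4,"tz":0,"jaw":28},
    {"ax":0,"ay":0,"az":2.25,"tx":0.27,"ty":-1.67,"tz":0,"jaw":28},
    {"ax":0,"ay":0,"az":2.6,"tx":0.36,"ty":-1.93,"tz":0,"jaw":28},
    {"ax":0,"ay":0,"az":2.6,"tx":0.36,"ty":-1.93,"tz":0,"jaw":28},
  ],
)

```text
clock: 24.5
tool_pos: [0.475, -0.1131, 0.1573]
tcp_rot: [-0.0, 0.986, 0.169, 0.0]
contact_force: [-0.9, -1.2, 0.9]
gripper_width: 0.328
gripper_force: 0.0
```

```bash
python3 arc.py -164 -167 -169 -171 -173 -175
python3 - <<'E'
from h import *
b=shot('side','side9').astype(int);m=((b[...,0]>120)&(b[...,1]<70)&(b[...,2]<70)).astype(np.uint8);m[:,:270]=0;m[:150]=0;m[260:]=0;m[:,420:]=0
ys,xs=np.nonzero(m);print(xs.min(),xs.max(),ys.min(),ys.max(),len(xs))
H=np.array([.6018,-.0704])
for ph in(-156,-161,-170):
    a=np.radians(ph);print(ph,proj('side',(*(H+.134*np.array([np.cos(a),np.sin(a)])),.1225)))
E
```

```text
phi -161.37468087864312 r 0.1338278695775305
-164.0 [ 0.   -0.25  0.05] az 0.43
-167.0 [ 0.03 -0.53  0.05] az 0.81
-169.0 [ 0.05 -0.71  0.05] az 1.06
-171.0 [ 0.08 -0.9   0.05] az 1.31
-173.0 [ 0.12 -1.08  0.05] az 1.56
-175.0 [ 0.16 -1.26  0.05] az 1.81
[-0.9482786  -1.19263866  0.92209721] 28.031191130109256
298 364 199 233 216
-156 [357.77797056 199.29456332]
-161 [359.14157308 201.30762532]
-170 [360.62345285 205.07279514]
```

The keeper is following: red reaches column 364 in the side view, as predicted for this angle. Continue to the stop.

apply_moves(
  rows=[
    {"ax":0,"ay":0,"az":0.2,"tx":0,"ty":-0.12,"tz":0,"jaw":28},
    {"ax":0,"ay":0,"az":0.4,"tx":0,"ty":-0.25,"tz":0,"jaw":28},
    {"ax":0,"ay":0,"az":0.6,"tx":0.02,"ty":-0.4,"tz":0,"jaw":28},
    {"ax":0,"ay":0,"az":0.8,"tx":0.03,"ty":-0.53,"tz":0,"jaw":28},
    {"ax":0,"ay":0,"az":1.05,"tx":0.05,"ty":-0.7,"tz":0,"jaw":28},
    {"ax":0,"ay":0,"az":1.05,"tx":0.05,"ty":-0.7,"tz":0,"jaw":28},
  ],
)

```text
clock: 25.15
tool_pos: [0.4754, -0.11, 0.1586]
tcp_rot: [0.012, 0.996, 0.093, 0.008]
contact_force: [14.4, -29.7, -21.7]
gripper_width: 0.326
gripper_force: 15.4
```

apply_moves(
  rows=[
    {"ax":0,"ay":0,"az":0.1,"tx":0.02,"ty":-0.05,"tz":0,"jaw":28},
    {"ax":0,"ay":0,"az":0.2,"tx":0.02,"ty":-0.1,"tz":0,"jaw":28},
    {"ax":0,"ay":0,"az":0.2,"tx":0.02,"ty":-0.1,"tz":0,"jaw":28},
  ],
)

```text
clock: 25.45
tool_pos: [0.4756, -0.1098, 0.1588]
tcp_rot: [0.014, 0.997, 0.079, 0.008]
contact_force: [15.7, -33.6, -23.5]
gripper_width: 0.328
gripper_force: 17.7
```

```bash
python3 arc.py -171 -172 -173 -174 -175 -176
```

```text
phi -162.67459854293952 r 0.13215169346957106
-171.0 [-0.13 -0.77  0.09] az 0.0
-172.0 [-0.13 -0.86  0.08] az 0.13
-173.0 [-0.13 -0.96  0.08] az 0.25
-174.0 [-0.12 -1.05  0.08] az 0.38
-175.0 [-0.12 -1.14  0.08] az 0.5
-176.0 [-0.11 -1.24  0.07] az 0.63
[ 15.67650084 -33.56947756 -23.52710381] 27.98314931844493
```

A force of about 38 N came well before the expected stop, so I'll back off at once and look.

apply_moves(
  rows=[
    {"ax":0,"ay":0,"az":-0.6,"tx":0,"ty":0.4,"tz":0,"jaw":28},
    {"ax":0,"ay":0,"az":-1.2,"tx":0,"ty":0.8,"tz":0,"jaw":28},
    {"ax":0,"ay":0,"az":-1.2,"tx":0,"ty":0.8,"tz":0,"jaw":28},
  ],
)

```text
clock: 25.75
tool_pos: [0.4739, -0.1158, 0.1574]
tcp_rot: [0.0, 0.987, 0.164, 0.001]
contact_force: [-0.1, 0.3, -1.2]
gripper_width: 0.328
gripper_force: 0.0
```

```bash
python3 arc.py -160
python3 - <<'E'
from h import *
b=shot('side','side10').astype(int);t=shot('top','top10').astype(int)
for n,i,w in(('side',b,(270,150,420,260)),('top',t,(380,180,500,300))):
    m=((i[...,0]>110)&(i[...,1]<80)&(i[...,2]<80)).astype(np.uint8);k=np.zeros_like(m);k[w[1]:w[3],w[0]:w[2]]=m[w[1]:w[3],w[0]:w[2]]
    ys,xs=np.nonzero(k);print(n,xs.min(),xs.max(),ys.min(),ys.max(),len(xs))
    for y in range(ys.min(),ys.max()+1,2 if n=='side' else 3):
        r=''.join('R' if k[y,x] else ('#' if i[y,x].sum()<150 else '+' if i[y,x].sum()>480 else '.') for x in range(max(xs.min()-6,0),xs.max()+8));print(y,r)
# lower edge/upper edge of sleeve in side along axis column
col=b[190:245,338].sum(1)//3;print(col)
E
```

```text
phi -160.45024947883445 r 0.13577161205589147
-160.0 [0.07 0.04 0.06] az -0.14
[-0.13812734  0.2954085  -1.16235627] 28.04233495577684
side 282 366 199 239 257
199 ..++++++++++++++++++++++++++++++++++++++++++++++.RRRRRRRRRRR.+....++.RRRRRRRR..RR...######.++++...
201 ...........++++++......+.+++++++++++++++++++++++.RRRRR####..++++++++..RRRRRRRRRRR#........++++.#.+
203 ...................................RRRRRRRRRRRRRRRRRR++++..............+++RRRRRRRRRRR###R+++....++
205 ......................RR.+.........RRRRRRRRRRRRRRRRRRR.+................+++RRRRR.........++...++++
207 .......................RRRRRRRRRRRRRRRRRRRRRRRRRRRRRRR...................++RRRRR++++++++++...+++++
209 ............................###...++++++++++++++++.....++................++..RR.+++++++++...++++++
211 .......++++.......+++++++.........++++++++++++++++++...+++++++.......+++++..++++++++++++R..+++++++
213 +++++++++++++++++++++++++.........++++++++++++++++++.......+++++++++........+++++++++++...++++++++
215 ++++..R.+++++++++++++++++.........++++++++++++++++++........................++++++++++...+++++++++
217 ++.......
[... 1931 characters left out ...]
R..++++++++
253 ....+++.R.....++++.....................RRRRR..+++....
256 ...++..R......++++......................RRRRR.....#.#
259 ..+++.........++++....................+.RRRRR.######.
262 ..+++.R........+++..................++++.RR.####.###.
265 ...++.R..........+++..............+++++.R.#########..
268 ....++..............++++++++++......RRRRR.#########..
271 .....+++..............RRRRRRRRRRRRRRRR.#############.
274 ...#...................RRRRRRRRR....#################
[242 242 242 242 242 242 242 247 219 150 133 167 157 142 133 123 115 104
 100  99  94 128 229 197 131 122 122 124 123 125 125 123 124 122 123 121
 121 121 120 119 119 118 118 118 117 116 115 115 116 114 155 133 225 172
 120]
```

```bash
python3 - <<'E'
from h import *
t=cv2.imread('pics/top10.png')[:,:,::-1].astype(int)
m=((t[...,0]>110)&(t[...,1]<80)&(t[...,2]<80));m[:222]=0;m[280:]=0;m[:,:398]=0;m[:,440:]=0
ys,xs=np.nonzero(m)
H=np.array([.6018,-.0704]);S=np.array([.5197,-.0852]);a=np.arctan2(*(H-S)[::-1]);print("yaw",a)
P=np.array([onz('top',x,y,.1255)[:2] for x,y in zip(xs,ys)])-H
c,s=np.cos(a),np.sin(a);F=np.c_[c*P[:,0]+s*P[:,1],-s*P[:,0]+c*P[:,1]]*1000
for x in range(-130,-5,6):
    q=F[(F[:,0]>=x)&(F[:,0]<x+6)]
    if len(q):print(x,len(q),q[:,1].min().round(1),q[:,1].max().round(1))
E
python3 arc.py -161 -162 -163 -164 -165
```

```text
yaw 0.17835248237146945
-124 25 -11.6 16.3
-118 50 -21.6 17.2
-112 13 -22.4 10.6
-106 6 -28.2 -22.8
-100 10 -33.6 -24.8
-94 15 -36.1 -25.2
-88 14 -33.9 -24.7
-82 14 -34.7 -25.5
-76 14 -33.8 -24.6
-70 15 -34.6 -24.1
-64 26 -34.1 9.2
-58 68 -34.6 17.2
-52 65 -33.7 16.4
-46 42 -23.5 15.3
-40 37 -12.4 14.1
-34 38 -13.2 15.0
-28 37 -12.7 14.2
-22 38 -13.1 15.2
-16 26 -12.6 14.0
-10 4 12.8 15.3
phi -161.24917582289314 r 0.1354356169647387
-161.0 [0.06 0.02 0.04] az -0.02
-162.0 [ 0.06 -0.07  0.04] az 0.11
-163.0 [ 0.06 -0.16  0.04] az 0.23
-164.0 [ 0.06 -0.26  0.04] az 0.36
-165.0 [ 0.07 -0.35  0.04] az 0.48
[-0.46754444  0.29596093 -0.25397119] 27.813078779357646
```

In the fixture's frame the fork lies straight: the arm spans y −13…+14 over its whole length and the slot surrounds the spindle. So the force was the shut stop, and the knob is offset from the arm line. One gentle nudge will confirm it's at the stop.

apply_moves(
  rows=[
    {"ax":0,"ay":0,"az":0,"tx":0,"ty":-0.06,"tz":0,"jaw":28},
    {"ax":0,"ay":0,"az":0,"tx":0,"ty":-0.12,"tz":0,"jaw":28},
    {"ax":0,"ay":0,"az":0,"tx":0,"ty":-0.12,"tz":0,"jaw":28},
  ],
)

```text
clock: 26.15
tool_pos: [0.4729, -0.1118, 0.1571]
tcp_rot: [0.001, 0.986, 0.165, 0.001]
contact_force: [0.9, -4.2, -3.4]
gripper_width: 0.33
gripper_force: 2.5
```

```bash
python3 arc.py -163
```

```text
phi -162.17284701545682 r 0.13535332428795654
-163.0 [ 0.06 -0.08  0.04] az 0.25
[ 0.90633117 -4.22351939 -3.43057463] 28.169900454594508
```

apply_moves(
  rows=[
    {"ax":0,"ay":0,"az":0,"tx":0,"ty":-0.04,"tz":0,"jaw":28},
    {"ax":0,"ay":0,"az":0,"tx":0,"ty":-0.08,"tz":0,"jaw":28},
    {"ax":0,"ay":0,"az":0,"tx":0,"ty":-0.08,"tz":0,"jaw":28},
  ],
)

```text
clock: 26.45
tool_pos: [0.4729, -0.1117, 0.1572]
tcp_rot: [0.003, 0.986, 0.164, 0.001]
contact_force: [4.5, -9.3, -7.4]
gripper_width: 0.328
gripper_force: 4.7
```

It's firmly at the stop. Ease off, open and lift clear.

apply_moves(
  rows=[
    {"ax":0,"ay":0,"az":0,"tx":0,"ty":0.12,"tz":0,"jaw":34},
    {"ax":0,"ay":0,"az":0,"tx":0,"ty":0.18,"tz":0,"jaw":42},
    {"ax":0,"ay":0,"az":0,"tx":0,"ty":0.18,"tz":0,"jaw":42},
    {"ax":0,"ay":0,"az":0,"tx":0,"ty":0.18,"tz":0,"jaw":42},
    {"ax":0,"ay":0,"az":0,"tx":0,"ty":0.18,"tz":-0.4,"jaw":42},
    {"ax":0,"ay":0,"az":0,"tx":0,"ty":0.18,"tz":-1.2,"jaw":42},
    {"ax":0,"ay":0,"az":0,"tx":0,"ty":0.18,"tz":-2.2,"jaw":42},
    {"ax":0,"ay":0,"az":0,"tx":0,"ty":0.18,"tz":-3.4,"jaw":42},
    {"ax":0,"ay":0,"az":0,"tx":0,"ty":0.18,"tz":-4,"jaw":42},
    {"ax":0,"ay":0,"az":0,"tx":0,"ty":0.18,"tz":-4,"jaw":42},
    {"ax":0,"ay":0,"az":0,"tx":0,"ty":0.18,"tz":-4,"jaw":42},
  ],
)

```text
clock: 27.55
tool_pos: [0.4731, -0.1132, 0.257]
tcp_rot: [-0.0, 0.986, 0.165, 0.0]
contact_force: [-0.2, -0.7, 0.2]
gripper_width: 0.491
gripper_force: 0.0
```

Run:
```python
from h import *
t=shot('top','top12').astype(int)
m=((t[...,0]>110)&(t[...,1]<80)&(t[...,2]<80));m[:222]=0;m[280:]=0;m[:,:398]=0;m[:,440:]=0
ys,xs=np.nonzero(m)
H=np.array([.6018,-.0704]);S=np.array([.5197,-.0852]);a=np.arctan2(*(H-S)[::-1])
P=np.array([onz('top',x,y,.1255)[:2] for x,y in zip(xs,ys)])-H
c,s=np.cos(a),np.sin(a);F=np.c_[c*P[:,0]+s*P[:,1],-s*P[:,0]+c*P[:,1]]*1000
for x in range(-130,-5,12):
    q=F[(F[:,0]>=x)&(F[:,0]<x+12)]
    if len(q):print(x,len(q),q[:,1].min().round(1),q[:,1].max().round(1))
z=sense();print(z["tool_pos"],z["contact_force"],z["clock"])
```

```text
-130 23 -24.6 16.3
-118 100 -37.1 17.2
-106 29 -34.9 -22.8
-94 28 -34.8 -24.7
-82 27 -34.3 -24.6
-70 42 -35.0 9.2
-58 133 -34.6 17.6
-46 80 -23.5 15.3
-34 75 -13.2 15.0
-22 62 -13.1 14.8
-10 4 12.8 15.3
[ 0.47270213 -0.11309699  0.25639426] [-0.6034066  -0.98920855 -0.29165827] 27.6
```

The keeper is still shut and the arm is clear, so I'm handing in.

```bash
python3 -c "
from plant import *
print(hand_in())"
```

```text
the job is handed in; nothing more can be done
None
```

The job is handed in at about 28 s: the aluminium sleeve is seated on the bearing, the red keeper is shut against its stop, and the brass and turquoise sleeves were not touched; pushing the keeper home briefly peaked at about 44 N through the fingers on the knob (total; wrist limit 120 N).

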